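# Set out the smear-staining station round the slide box

### The arm

A 7-joint arm with a two-finger parallel gripper is mounted at the origin on a cart in front of the work surface, level with it; the furniture and walls round the work are solid. World frame = base frame: x ahead of the robot, y to its left, z up, the work surface at z = 0. Lengths are in m, angles in rad, forces in N, time in s.
With the tool pointing down it reaches from about 0.4 to 0.85 m from the base axis. Payload 10.4 kg.
Tool frame: the origin (TCP) lies at the very end of the fingers, on their centre line; the grasp point (between the pads) lies r.tcp_to_grasp behind it (r.tcp_to_grasp is the distance from the TCP to the grasp point, in m); z points along the fingers, y is the line along which they close (so a half turn about z gives the same grasp; the last joint's range is limited). The gripper opens to 87 mm and grips with 3 to 60 N. Pads are 19 mm wide; open, the fingers measure 117 mm over their backs; the gripper's body (75 mm by 190 mm) begins 51 mm behind the grasp point.
Start: joints at [1.192, 0.332, -0.065, 1.46, 0.022, 1.35, -0.088], TCP at [0.218, -0.586, 0.223] pointing down, gripper open.
Joint ranges: [-2.6, 2.6], [-0.5, 2.12], [-1.47, 1.34], [0.16, 2.42], [-1.27, 4.41], [0.06, 2.06], [-2.6, 2.6]. Speed limits (rad/s): [2.22, 2.22, 2.79, 2.79, 3.14, 3.14, 3.14].

### API

Orientations are given as a unit quaternion [x, y, z, w].
In Python, from bench import monitor, cams, ticket, r gives the robot as it stands.
- The arm moves only by the shell command python3 -m crank 'ROWS' [OPENING] [FORCE]. ROWS is a JSON object whose one key "steps" holds a list of rows, each a list of 2 entries, a list of its own where there are three numbers: the shift along the world's x, y, z in units of 25 mm (1.0 is 25 mm), then the turn, a rotation vector about the world's x, y, z in units of 5 degrees (1.0 is 5 degrees). In form: {"steps": [[[x, y, z], [ax, ay, az]], ...]}. A call has 1 to 10 rows; each row shifts and turns the commanded pose from where the row before left it; what a row does not reach is not made up. A row lasts 1/12 s, in which the tool goes at most 41.7 mm and 7.16 degrees, less where a joint would pass 70% of its speed; a pose out of reach is approached as far as the arm can. A call is refused whole if a number of a shift passes 1 or a number of a turn 1, either way. A call with a gripper value outside its range is refused whole. OPENING is the finger opening in mm, from 0 to 87, set as the call begins (- or left out, the last holds). The fingers move at their own pace and stop on an object; FORCE is the grip in N (left out, the last holds). Time passes only in rows, so rows that do not move let the fingers close. It gives the time, the measured TCP pose, the force, the opening and the grip force at its end, in the units of the state.
- monitor.read_state(): the state, without advancing time (a new reading comes with each control period).
- cams.camera(name): name is "scene" or "top" or "wrist"; returns a dict with "pixels" (420x560x3 uint8, blue, green, red), "z_map" (420x560 float32, m along the optical axis (not along the pixel's ray), 0 where there is no reading), "vfov" (degrees; the focal length in pixels is half the picture's height over the tangent of half this angle, whatever the lens; pixels are square), "cx", "cy" (the principal point, pixels), "T" (4x4, takes a point from camera to world coordinates). Camera axes: x right, y up, looking along -z (the intrinsics and any distortion apply to the point x, -y, -z); pixel columns grow to the right and rows downward; lengths in m; the calibration is good to about 2 mm. The wrist camera is an equidistant fisheye: a pixel r from the principal point sees the ray r / f radians off the axis. A picture is of the moment at which its call begins.
- ticket.close_job(): hands the job in; it is judged then, once.
The state is a dict: "time": time; "joint_positions": joint angles; "joint_vel": joint speeds; "joint_torque": joint torques, N m; "ee_pos": TCP position; "eef_rot": TCP orientation; "ft_force": force on the tool from outside, world axes, zero at the start; "torque": the same for the moment, N m; "width": finger opening in m; "grip_force": force on a finger pad.
Only numpy, scipy, OpenCV 4.12 (cv2) and the standard library are available. Lean on these libraries where they do the work, as an engineer would, in place of code of your own. Each camera call takes 0.05 s, during which the arm holds its last target. There are 200 camera calls.

### The job

Set out the staining station: timer face up and square on the middle of the slide box's lid, forceps laid parallel to the box's right-hand side with a 5 cm gap, the tall dropper bottle 3 cm beyond the forceps so that they lie between box and bottle, and the specimen cup 3 cm behind the box. Right and behind are as you face the box; centre each on its side of the box, however the box is turned. Keep bottle and cup upright and leave the small dropper bottle where it stands.

Things in the scene. Friction and masses are not known exactly. Their poses are not given: they have to be found in the camera images.
- slide_box: Closed flat blue slide box, 85 (x) x 98 (y) x 33 mm high, fixed to the worktop and immovable, lid shut, lid top flat at 33 mm. Origin: centre of its underside. Its own +x points to its back (away from the robot), +y to its left, -y to its right; it is turned at most 0.3 rad from the robot's axes.
- lab_timer: Digital timer, white flat block with buttons and a display, 62 (x) x 66 (y) x 20 mm high (body 17 mm, buttons above), 0.07 kg, lying face up. Origin: centre of its underside, z up. Grasp it across either pair of sides. Any quarter turn on the lid is good.
- forceps: Steel forceps (tweezers) lying flat, 15 mm wide (x), 123 mm long (y), 8 mm high, 0.022 kg, rigid. Origin: centre of its underside, y along its length. Either end may point to the back.
- stain_bottle: The taller of two brown dropper bottles, standing: 102 mm high in all, round body 34 mm diameter up to 62 mm, narrower dropper cap above; 0.045 kg. Origin: centre of its base, z up. Grasp the body. About its axis it may stand at any turn.
- specimen_cup: Clear specimen cup with a screwed-on pale lid, standing, 67 mm high; lid 62 mm diameter from 54 to 67 mm height (its widest part, from which the gap is counted), body tapering from 56 mm diameter under the lid to 46 mm at the base; 0.035 kg. Origin: centre of its base, z up. It may stand at any turn.
- oil_bottle: The smaller dropper bottle, 27 mm diameter, 86 mm high, standing loose behind and to the right of the slide box. Origin: centre of its base. Leave it alone.
- towel_dispenser: White towel dispenser, a fixed obstacle between the things' start places (robot's left) and the slide box (robot's right): 215 (x) x 148 (y) x 198 mm high. Origin: centre of its underside. Carry things over it.
Things that resemble listed ones, but are neither listed nor needed, are in the scene too. Leave any red look-alike of the stain_bottle alone.

How it is judged:
By the outcome, as a careful person would: the job done as asked, in the order asked, and still so for the second after the job is handed in, with the robot touching nothing.
It also fails if it takes over 128 s, if anything falls off the work surface, if the arm or the gripper's body presses on something with over 40 N, if the wrist force passes 120 N, or if a joint passes its speed limit or range.

## Working session

There is one attempt and no reset: what is moved stays moved. The work goes in short steps, Python scripts to look and compute and a shell command to move; the robot and the scene stay as the last step left them, time stands still between calls to the robot, and variables do not carry over. Pictures are saved under pics/ and viewed, at most 16 in all, crops included, and the job is handed in when it is done.

```bash
ls; mkdir -p pics
cat > h.py <<'E'
import numpy as np, cv2
from bench import monitor, cams, ticket, r
def shot(n,f=None):
    c=cams.camera(n)
    if f: cv2.imwrite('pics/'+f,c['pixels'])
    return c
def pts(c):
    "world point map from depth (pinhole cams)"
    z=c['z_map'];h,w=z.shape;f=h/2/np.tan(np.radians(c['vfov'])/2)
    v,u=np.mgrid[:h,:w]
    P=np.stack([(u-c['cx'])/f*z,-(v-c['cy'])/f*z,-z,np.ones_like(z)],-1)
    return (P@np.array(c['T']).T)[...,:3]
E
python3 - <<'E'
from h import *
a=shot('top','t0.png');b=shot('scene','s0.png')
for c in(a,b):print(c['vfov'],c['cx'],c['cy'],np.round(c['T'],3).tolist(),{k:v for k,v in c.items() if k not in('pixels','z_map','T')})
s=monitor.read_state();print(s,r.tcp_to_grasp)
np.savez('c0.npz',a=pts(a),b=pts(b),ta=a['pixels'],tb=b['pixels'])
E
```

```text
pics
53.3719580750104 283.3898609919932 214.52032134580233 [[0.024, 0.998, -0.058, 0.458], [-1.0, 0.024, -0.0, -0.012], [0.001, 0.058, 0.998, 1.339], [0.0, 0.0, 0.0, 1.0]] {'vfov': 53.3719580750104, 'cx': 283.3898609919932, 'cy': 214.52032134580233}
48.745331137862344 276.8367868789704 204.57599253801195 [[-0.795, 0.465, -0.39, 0.106], [-0.607, -0.601, 0.519, 0.586], [0.007, 0.65, 0.76, 0.906], [0.0, 0.0, 0.0, 1.0]] {'vfov': 48.745331137862344, 'cx': 276.8367868789704, 'cy': 204.57599253801195}
{'time': 0.1, 'joint_positions': array([ 1.19238762,  0.33281732, -0.06467324,  1.46086248,  0.02161349,
        1.34987217, -0.08850646]), 'joint_vel': array([-8.89566864e-05, -3.00981257e-03,  1.06817984e-04, -1.40717160e-03,
       -8.70115620e-05, -4.08771921e-04,  1.71715145e-04]), 'joint_torque': array([ 1.58505369e-03, -6.24548435e+01,  2.51035939e-02, -3.90714169e+01,
       -6.12741220e-02,  3.66235035e-02,  4.67553787e-05]), 'ee_pos': array([ 0.21757739, -0.58554312,  0.22182557]), 'eef_rot': array([ 9.84217356e-01,  1.76962697e-01, -1.49915706e-04, -6.13817045e-04]), 'ft_force': array([-0.13564419,  0.18783492,  0.57125054]), 'torque': array([-0.07506965, -0.00956793, -0.02784384]), 'grip_force': 0.0, 'width': 0.08722993106260084} 0.0187
```

View pics/t0.png

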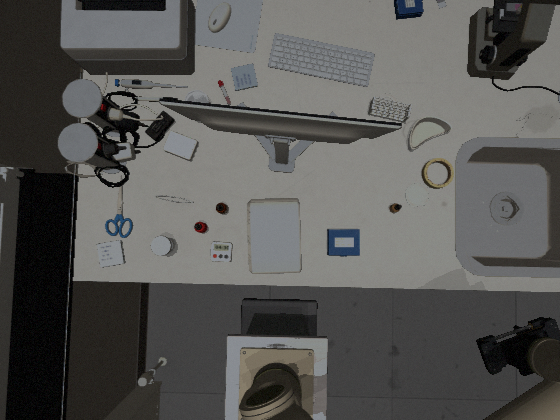

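View pics/s0.png

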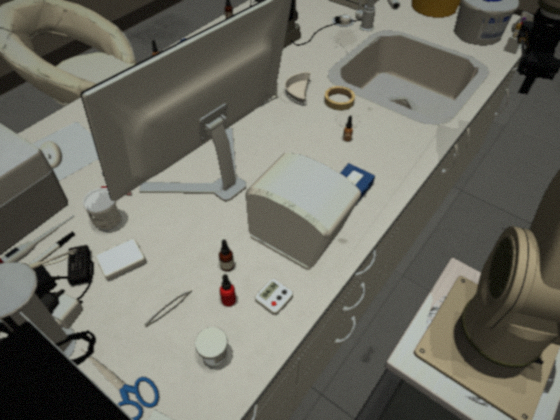

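The top view shows:
- **Slide box:** (344,242).
- **Oil bottle:** (395,208).
- **Dispenser:** (275,235).
- **Timer:** (221,251). White pad (181,146) and notepad (110,252) look similar.
- **Stain bottle:** brown, (222,208). The red look-alike is at (201,227), and the oil bottle could also be mistaken for it.
- **Forceps:** (174,199). Scissors (119,225) and pen (150,84) look similar.
- **Cup:** (162,245). Jars at (82,100), (80,143) and a mug at (200,98) look similar.

I choose the ones near the front, and will check them in a close crop.

Run:
```python
from h import *
d=np.load('c0.npz');A,ta=d['a'],d['ta'];B,tb=d['b'],d['tb']
cv2.imwrite('pics/crop.png',np.hstack([cv2.resize(ta[180:280,130:260],None,fx=3,fy=3,interpolation=2),cv2.resize(tb[225:375,135:300],(330,300),interpolation=2)]))
hsv=cv2.cvtColor(ta,cv2.COLOR_BGR2HSV)
def rect(name,m,roi,zr):
    x0,x1,y0,y1=roi;k=np.zeros(m.shape,bool);k[y0:y1,x0:x1]=True
    k&=m&(A[...,2]>zr[0])&(A[...,2]<zr[1])
    P=A[k];q=cv2.minAreaRect(P[:,:2].astype(np.float32)*1000)
    print(name,k.sum(),'rect',np.round(q[0],1),np.round(q[1],1),round(q[2],1),'med',np.round(np.median(P,0),4),'zmax',P[:,2].max().round(3));return k
o=np.ones(ta.shape[:2],bool)
rect('table',o,(120,240,260,275),(-1,1))
rect('boxblue',o,(322,366,224,262),(.026,.045))
rect('boxlidtop',hsv[...,1]>100,(322,366,224,262),(.02,.045))
rect('timer',o,(205,238,236,268),(.010,.03))
rect('brown',o,(212,232,198,217),(.03,.12))
rect('brown top',o,(212,232,198,217),(.08,.12))
rect('red',o,(192,211,218,237),(.03,.12))
rect('cup',o,(145,180,230,262),(.055,.08))
rect('forceps',o,(150,200,190,208),(.003,.02))
rect('oil',o,(385,405,198,217),(.03,.12))
rect('oiltop',o,(385,405,198,217),(.07,.12))
rect('disp',o,(244,306,194,278),(.1,.25))
rect('monitor',o,(170,410,90,175),(.1,.8))
rect('monlow',o,(170,410,90,175),(.02,.8))
```

```text
table 1794 rect [361.2 315.9] [ 45.9 381.7] 1.4 med [ 0.361   0.316  -0.0004] zmax 0.02
boxblue 840 rect [ 453.1 -201.7] [81.3 97.7] 1.3 med [ 0.4534 -0.2026  0.0323] zmax 0.042
boxlidtop 577 rect [ 451.6 -201.5] [78.3 97. ] 1.4 med [ 0.4491 -0.1994  0.0323] zmax 0.041
timer 402 rect [413.8 183.8] [60.1 67.3] 1.1 med [0.4151 0.1822 0.0165] zmax 0.024
brown 96 rect [549.5 182.3] [30.1 30.4] 2.1 med [0.5483 0.1788 0.0535] zmax 0.106
brown top 18 rect [549.1 181.8] [10.5  9.7] 12.4 med [0.5494 0.1816 0.099 ] zmax 0.106
red 100 rect [490.2 246.3] [30.9 30.6] 53.1 med [0.4889 0.2417 0.0527] zmax 0.102
cup 334 rect [429.2 358.5] [58.  60.1] 1.4 med [0.4305 0.3577 0.0665] zmax 0.073
forceps 108 rect [579.2 342.1] [ 54.8 151. ] 1.4 med [0.58   0.3312 0.0045] zmax 0.013
oil 67 rect [ 565.5 -360.1] [25.8 22.1] 13.1 med [ 0.5633 -0.3573  0.0477] zmax 0.088
oiltop 18 rect [ 564.6 -360.9] [10.1  9.3] 86.7 med [ 0.5653 -0.3594  0.0819] zmax 0.088
disp 3990 rect [468.5  13.6] [214.3 147.7] 3.0 med [0.4668 0.0133 0.1914] zmax 0.204
monitor 5587 rect [ 7.423e+02 -2.000e-01] [537.   77.4] 85.2 med [ 0.7301 -0.0034  0.3504] zmax 0.441
monlow 6796 rect [803.6 -21.4] [214.  758.3] 0.3 med [0.7325 0.0078 0.3398] zmax 0.441
```

View pics/crop.png

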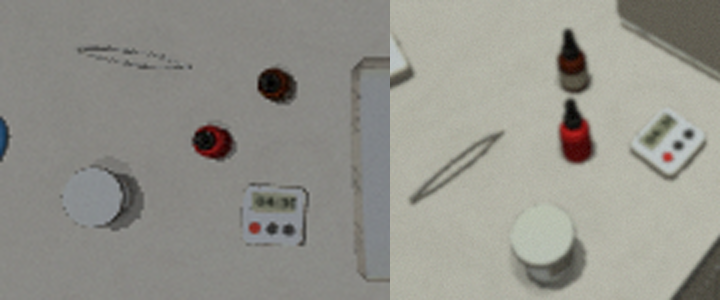

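The brown bottle at crop (275,83) has the red one at (212,140) beside it. Timer, forceps and cup are also as expected. I'll move towards the box and refine it with the wrist camera.

```bash
python3 -m crank '{"steps":[[[0.6,1,0.4],[0,0,1]],[[0.6,1,0.4],[0,0,1]],[[0.6,1,0.4],[0,0,1]],[[0.6,1,0.4],[0,0,1]],[[0.6,1,0.4],[0,0,1]],[[0.6,1,0.4],[0,0,1]],[[0.6,1,0.4],[0,0,1]],[[0.6,1,0.4],[0,0,1]],[[0.6,1,0.4],[0,0,1]],[[0.6,1,0.4],[0,0,1]]]}' 87 20
python3 -m crank '{"steps":[[[0.6,1,0.4],[0,0,1]],[[0.6,1,0.4],[0,0,1]],[[0.6,1,0.4],[0,0,1]],[[0.6,1,0.4],[0,0,1]],[[0,0,0],[0,0,0]],[[0,0,0],[0,0,0]],[[0,0,0],[0,0,0]]]}'
python3 - <<'E'
from h import *
c=shot('wrist','w0.png');print(c['vfov'],c['cx'],c['cy'],np.round(c['T'],3).tolist())
np.savez('w0.npz',**{k:np.array(v) for k,v in c.items()})
E
```

```text
time: 0.93
ee_pos: [0.3681, -0.3344, 0.3228]
eef_rot: [0.816, 0.578, -0.0, -0.0]
ft_force: [0.9, 0.2, 0.5]
width: 0.0869
grip_force: 0.0
time: 1.52
ee_pos: [0.4273, -0.2364, 0.3621]
eef_rot: [0.705, 0.709, -0.0, -0.0]
ft_force: [0.8, -0.1, -0.1]
width: 0.0869
grip_force: 0.0
65.70646984690485 282.1056407681571 209.13776606328256 [[1.0, -0.006, -0.001, 0.427], [0.006, 0.957, 0.291, -0.156], [-0.001, -0.291, 0.957, 0.524], [0.0, 0.0, 0.0, 1.0]]
```

View pics/w0.png

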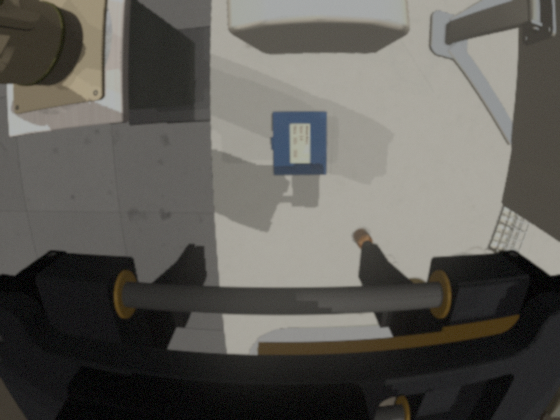

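The wrist view shows the box lid spanning about (273–326, 112–163), with its darker right-hand side below and the oil bottle at (362,237).

```bash
cat >> h.py <<'E'
def rays(c,uv):
    f=210/np.tan(np.radians(float(c['vfov']))/2);d=np.asarray(uv,float)-[float(c['cx']),float(c['cy'])]
    rr=np.linalg.norm(d,axis=1)+1e-9;th=rr/f
    D=np.stack([d[:,0]/rr*np.sin(th),-d[:,1]/rr*np.sin(th),-np.cos(th)],1)
    T=np.array(c['T']);return T[:3,3],D@T[:3,:3].T
def onplane(c,uv,z):
    o,D=rays(c,uv);return (o+D*((z-o[2])/D[:,2])[:,None])[:,:2]
def fpts(c):
    "world map from fisheye depth"
    h,w=c['z_map'].shape;v,u=np.mgrid[:h,:w];f=210/np.tan(np.radians(float(c['vfov']))/2)
    o,D=rays(c,np.stack([u.ravel(),v.ravel()],1));th=np.hypot(u-c['cx'],v-c['cy']).ravel()/f
    return (o+D*(c['z_map'].ravel()/np.cos(th))[:,None]).reshape(h,w,3)
def edgefit(c,mask,z):
    m=max(cv2.findContours(mask.astype(np.uint8),0,1)[0],key=cv2.contourArea)[:,0]
    P=onplane(c,m,z)*1000;q=cv2.minAreaRect(P.astype(np.float32));return P,q
E
python3 - <<'E'
from h import *
c=dict(np.load('w0.npz'));im=c['pixels'];hsv=cv2.cvtColor(im,cv2.COLOR_BGR2HSV)
P=fpts(c)
print('depth at lid',P[135,285],'table',P[200,300])
blue=(abs(hsv[...,0].astype(int)-110)<15)&(hsv[...,1]>100)
blue[:, :250]=0;blue[:,345:]=0;blue[:95]=0;blue[190:]=0
lid=blue&(P[...,2]>.027)
for m,n in((blue,'blue'),(lid,'lid'),):
    m=cv2.morphologyEx(m.astype(np.uint8),2,np.ones((9,9)))  # open: drop latch
    p,q=edgefit(c,m,.033);print(n,q)
print(hsv[140:185:3,300,2],P[140:185:3,300,2].round(3))
# straight-edge fits of left/right (front/back) edges and top edge from gradients
g=cv2.GaussianBlur(hsv[...,1],(0,0),1).astype(float)
def edge(axis,lines,lo,hi):
    o=[]
    for k in lines:
        s=g[k,lo:hi] if axis=='u' else g[lo:hi,k]
        dd=abs(np.gradient(s));i=dd.argmax();w=dd[i-1:i+2];i=i+(w[2]-w[0])/(2*(2*w[1]-w[0]-w[2])+1e-9)
        o.append((lo+i,k) if axis=='u' else (k,lo+i))
    X=onplane(c,o,.033)*1000
    l=cv2.fitLine(X.astype(np.float32),cv2.DIST_HUBER,0,.01,.01).ravel();print(axis,lo,np.round(l,3),'ang',round(np.degrees(np.arctan2(l[1],l[0])),2));return l
edge('u',list(range(118,132)),262,283);edge('u',list(range(118,158)),317,338);edge('v',range(280,320),103,122)
E
```

```text
depth at lid [ 0.43098278 -0.18920319  0.03156367] table [ 4.57138893e-01 -2.99257648e-01 -2.50385792e-04]Traceback (most recent call last):
  File "<stdin>", line 10, in <module>
  File "h.py", line 26, in edgefit
    m=max(cv2.findContours(mask.astype(np.uint8),0,1)[0],key=cv2.contourArea)[:,0]
      ~~~^^^^^^^^^^^^^^^^^^^^^^^^^^^^^^^^^^^^^^^^^^^^^^^^^^^^^^^^^^^^^^^^^^^^
ValueError: max() iterable argument is empty
```

Run:
```python
from h import *
c=dict(np.load('w0.npz'));im=c['pixels'];hsv=cv2.cvtColor(im,cv2.COLOR_BGR2HSV);P=fpts(c)
print(hsv[135,268:290].tolist());print(hsv[150:182:2,300].tolist(),P[150:182:2,300,2].round(3))
m=(P[...,2]>.025)&(P[...,2]<.042);m[:, :250]=0;m[:,345:]=0;m[:95]=0;m[190:]=0
m=cv2.morphologyEx(m.astype(np.uint8),2,np.ones((11,11)))
print(edgefit(c,m,.033)[1],P[m>0].mean(0))
g=cv2.GaussianBlur(im[...,2],(0,0),.8).astype(float)
def edge(axis,lines,lo,hi):
    o=[]
    for k in lines:
        s=g[k,lo:hi] if axis=='u' else g[lo:hi,k]
        dd=abs(np.gradient(s));i=int(np.clip(dd.argmax(),1,hi-lo-2));w=dd[i-1:i+2];i=i+(w[2]-w[0])/(2*(2*w[1]-w[0]-w[2])+1e-9)
        o.append((lo+i,k) if axis=='u' else (k,lo+i))
    X=onplane(c,o,.033)*1000
    l=cv2.fitLine(X.astype(np.float32),cv2.DIST_HUBER,0,.01,.01).ravel();print(axis,lo,np.round(l,3),'ang',round(np.degrees(np.arctan2(l[1],l[0])),2))
edge('u',list(range(118,132)),262,283);edge('u',list(range(118,158)),317,338);edge('v',range(280,320),103,122)
```

```text
[[20, 21, 147], [23, 16, 145], [21, 18, 145], [21, 13, 137], [75, 4, 123], [109, 43, 112], [107, 93, 107], [107, 101, 106], [107, 105, 107], [108, 97, 108], [106, 100, 107], [106, 99, 108], [108, 92, 108], [106, 98, 107], [108, 95, 107], [107, 110, 104], [107, 100, 107], [107, 100, 107], [106, 102, 107], [107, 98, 107], [107, 75, 112], [101, 29, 124]]
[[34, 23, 174], [34, 22, 173], [34, 23, 174], [34, 24, 173], [35, 19, 174], [36, 20, 175], [37, 21, 158], [104, 39, 85], [110, 62, 86], [109, 65, 82], [107, 72, 82], [107, 65, 83], [105, 22, 93], [26, 15, 120], [24, 20, 126], [23, 16, 127]] [ 0.033  0.033  0.032  0.032  0.032  0.033  0.032  0.033  0.032  0.034
  0.032  0.032  0.03  -0.001 -0.    -0.001]
((453.0989685058594, -200.88900756835938), (80.3593978881836, 96.62882995605469), 1.4600008726119995) [ 0.45346664 -0.19975387  0.03220546]
u 262 [ 1.80000e-02 -1.00000e+00  4.10594e+02 -1.72689e+02] ang -88.94
u 317 [ 2.10000e-02 -1.00000e+00  4.93091e+02 -1.92853e+02] ang -88.8
v 103 [ 1.00000e+00  2.00000e-02  4.53227e+02 -1.52499e+02] ang 1.12
```

```bash
python3 -m crank '{"steps":[[[0,1,0],[0,0,0]],[[0,1,0],[0,0,0]],[[0,1,0],[0,0,0]],[[0,1,0],[0,0,0]],[[0,1,0],[0,0,0]],[[0,1,0],[0,0,0]],[[0,1,0],[0,0,0]],[[0,1,0],[0,0,0]],[[0,1,0],[0,0,0]],[[0,1,0],[0,0,0]]]}'
python3 -m crank '{"steps":[[[0,1,0],[0,0,0]],[[0,1,0],[0,0,0]],[[0,1,0],[0,0,0]],[[0,1,0],[0,0,0]],[[0,1,0],[0,0,0]],[[0,1,0],[0,0,0]],[[0,0.8,0],[0,0,0]],[[0,0,0],[0,0,0]],[[0,0,0],[0,0,0]],[[0,0,0],[0,0,0]]]}'
python3 - <<'E'
from h import *
c=shot('wrist','w1.png')
np.savez('w1.npz',**{k:np.array(v) for k,v in c.items()})
E
```

```text
time: 2.4
ee_pos: [0.4274, 0.014, 0.3622]
eef_rot: [0.706, 0.708, -0.0, -0.0]
ft_force: [1.1, 0.7, -0.7]
width: 0.0874
grip_force: 0.0
time: 3.23
ee_pos: [0.4281, 0.1825, 0.3622]
eef_rot: [0.706, 0.709, -0.0, -0.0]
ft_force: [-0.3, -0.5, 0.7]
width: 0.0873
grip_force: 0.0
```

View pics/w1.png

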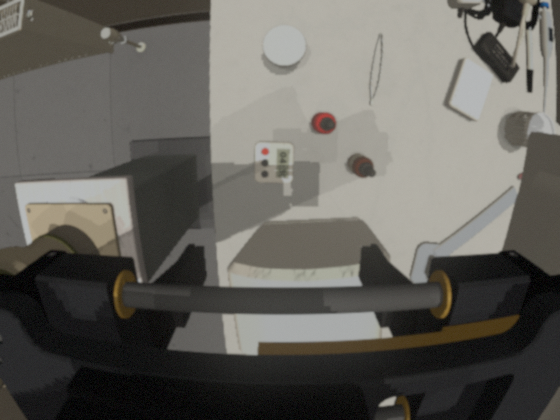

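Wrist view: timer at (274,162), red bottle (323,123), brown bottle (363,167), forceps (376,70) and cup (284,46).

Run:
```python
from h import *
c=dict(np.load('w1.npz'));im=c['pixels'];hsv=cv2.cvtColor(im,cv2.COLOR_BGR2HSV);P=fpts(c)
def roi(m,x0,x1,y0,y1):
    k=np.zeros(m.shape,np.uint8);k[y0:y1,x0:x1]=m[y0:y1,x0:x1];return k
Z=P[...,2]
t=roi((Z>.011)&(Z<.03),240,306,132,190);t=cv2.morphologyEx(t,3,np.ones((5,5)))
p,q=edgefit(c,t,.017);print('timer depth',q,np.median(P[t>0],0))
v=roi(hsv[...,2]>150,240,306,132,190);v=cv2.morphologyEx(v,3,np.ones((5,5)));v=cv2.morphologyEx(v,2,np.ones((9,9)))
if v.sum():print('timer bright',edgefit(c,v,.017)[1])
k=roi((Z>.056)&(Z<.075),255,312,20,75);p,q=edgefit(c,k,.067);print('cup',cv2.minEnclosingCircle(p.astype(np.float32)),q)
b=roi((Z>.03)&(Z<.11),345,382,150,185);X=P[b>0];print('brown',b.sum(),np.round(X.min(0),4),np.round(X.max(0),4));
cp=roi((Z>.066)&(Z<.11),345,382,150,185);print('cap',P[cp>0].mean(0),Z[cp>0].max())
bg=cv2.medianBlur(im,31);df=cv2.absdiff(im,bg).max(2)
f=roi(df>25,362,390,28,110);uv=np.argwhere(f>0)[:,::-1];p=onplane(c,uv,.006)*1000
print('forceps',len(p),cv2.minAreaRect(p.astype(np.float32)),np.round(cv2.fitLine(p.astype(np.float32),2,0,.01,.01).ravel(),3))
```

```text
timer depth ((414.40869140625, 184.96253967285156), (65.61503601074219, 61.80824279785156), 89.20624542236328) [0.41499086 0.18572841 0.01658518]
timer bright ((412.45013427734375, 209.00692749023438), (49.24055099487305, 102.43041229248047), 89.9963150024414)
cup ((429.6607971191406, 360.1600036621094), 31.27577018737793) ((428.94189453125, 359.5209655761719), (59.276615142822266, 60.2890739440918), 0.3808400332927704)
brown 439 [0.5337 0.1692 0.0303] [0.5657 0.2017 0.1028]
cap [0.54753447 0.186801   0.08570089] 0.10277530639702093
forceps 219 ((576.6961669921875, 341.51214599609375), (120.23197174072266, 16.428050994873047), 81.02320861816406) [1.62000e-01 9.87000e-01 5.77279e+02 3.45156e+02]
```

```bash
python3 -m crank '{"steps":[[[-0.27,0,-1],[0,0,-0.1]],[[-0.27,0,-1],[0,0,-0.1]],[[0,0,-1],[0,0,0]],[[0,0,-1],[0,0,0]],[[0,0,-1],[0,0,0]],[[0,0,-1],[0,0,0]],[[0,0,-1],[0,0,0]],[[0,0,-1],[0,0,0]],[[0,0,-1],[0,0,0]],[[0,0,-1],[0,0,0]]]}' | tail -5
python3 -m crank '{"steps":[[[0,0,-1],[0,0,0]],[[0,0,-1],[0,0,0]],[[0,0,-0.8],[0,0,0]],[[0,0,0],[0,0,0]],[[0,0,0],[0,0,0]],[[0,0,0],[0,0,0]]]}'; python3 -c "
from h import *;print(monitor.read_state()['ee_pos'],monitor.read_state()['eef_rot'])"
```

```text
ee_pos: [0.4146, 0.1824, 0.1113]
eef_rot: [0.712, 0.702, -0.0, 0.0]
ft_force: [0.1, -1.0, 0.6]
width: 0.0872
grip_force: 0.0
time: 4.62
ee_pos: [0.415, 0.1838, 0.0436]
eef_rot: [0.711, 0.703, 0.0, 0.0]
ft_force: [0.2, 0.4, 0.4]
width: 0.0871
grip_force: 0.0
[0.41502207 0.18382407 0.04364907] [7.11288733e-01 7.02899735e-01 4.44022399e-04 3.22507775e-04]
```

```bash
python3 -m crank '{"steps":[[[0,0.05,-0.6],[0,0,0]],[[0,0,-0.6],[0,0,0]],[[0,0,-0.42],[0,0,0]],[[0,0,0],[0,0,0]],[[0,0,0],[0,0,0]]]}' 
python3 -m crank '{"steps":[[[0,0,0],[0,0,0]],[[0,0,0],[0,0,0]],[[0,0,0],[0,0,0]],[[0,0,0],[0,0,0]],[[0,0,0],[0,0,0]],[[0,0,0],[0,0,0]]]}' 40 15
```

```text
time: 5.03
ee_pos: [0.4145, 0.1854, 0.0027]
eef_rot: [0.711, 0.703, 0.0, 0.0]
ft_force: [-0.4, 0.1, -0.4]
width: 0.087
grip_force: 0.0
time: 5.53
ee_pos: [0.4145, 0.1854, 0.0024]
eef_rot: [0.711, 0.703, 0.0, 0.0]
ft_force: [-1.1, -0.2, 4.1]
width: 0.0622
grip_force: 15.0
```

```bash
python3 -m crank '{"steps":[[[0,0,1],[0,0,0]],[[0,0,1],[0,0,0]],[[0,0,1],[0,0,0]],[[0,0,1],[0,0,0]],[[0,0,1],[0,0,0]],[[0,0,1],[0,0,0]],[[0,0,1],[0,0,0]],[[0,0,1],[0,0,0]],[[0,0,1],[0,0,0]],[[0,0,1],[0,0,0]]]}' | tail -2
python3 -m crank '{"steps":[[[0,-0.5,1],[0,0,0]],[[0.38,-1,0],[0,0,0.1]],[[0.38,-1,0],[0,0,0.1]],[[0.38,-1,0],[0,0,0.1]],[[0.38,-1,0],[0,0,0.08]],[[0,-1,0],[0,0,0]],[[0,-1,0],[0,0,0]],[[0,-1,0],[0,0,0]],[[0,-1,0],[0,0,0]],[[0,-1,0],[0,0,0]]]}' |tail -2
python3 -m crank '{"steps":[[[0,-1,0],[0,0,0]],[[0,-1,0],[0,0,0]],[[0,-1,0],[0,0,0]],[[0,-1,0],[0,0,0]],[[0,-1,0],[0,0,0]],[[0,-1,0],[0,0,0]],[[0,0,-1],[0,0,0]],[[0,0,-1],[0,0,0]],[[0,0,-1],[0,0,0]],[[0,0,-1],[0,0,0]]]}'
python3 -m crank '{"steps":[[[0,0,-1],[0,0,0]],[[0,0,-1],[0,0,0]],[[0,0,0],[0,0,0]],[[0,0,0],[0,0,0]],[[0,0,0],[0,0,0]]]}'
python3 - <<'E'
from h import *
c=shot('wrist','w2.png')
np.savez('w2.npz',**{k:np.array(v) for k,v in c.items()});print(monitor.read_state()['eef_rot'])
E
```

```text
width: 0.0617
grip_force: 14.9
width: 0.0619
grip_force: 14.9
time: 8.03
ee_pos: [0.452, -0.202, 0.1758]
eef_rot: [0.699, 0.715, 0.0, -0.0]
ft_force: [-0.9, -0.5, -1.1]
width: 0.062
grip_force: 14.9
time: 8.45
ee_pos: [0.4529, -0.2022, 0.1284]
eef_rot: [0.699, 0.715, 0.0, 0.001]
ft_force: [0.1, -0.2, -0.3]
width: 0.062
grip_force: 14.9
[6.99121710e-01 7.15001734e-01 4.10051972e-04 1.08965268e-03]
```

View pics/w2.png

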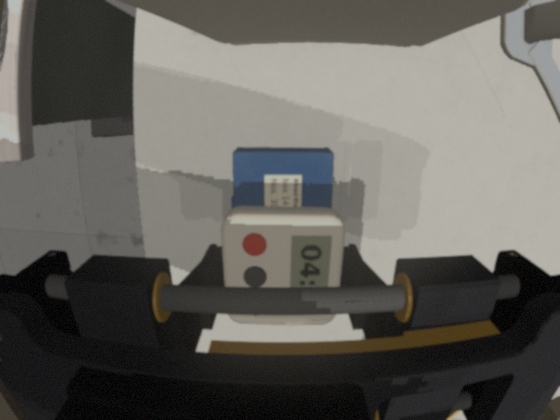

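The timer is held level, its left edge at v≈211, above the lid (u 233–332, left edge v≈148). I'll measure both edges.

```bash
cat >> h.py <<'E'
def edge(c,axis,lines,lo,hi,z):
    "sub-pixel straight edge on plane z: returns point & angle"
    g=cv2.GaussianBlur(cv2.cvtColor(c['pixels'],cv2.COLOR_BGR2GRAY),(0,0),.8).astype(float);o=[]
    for k in lines:
        s=g[k,lo:hi] if axis=='u' else g[lo:hi,k]
        dd=abs(np.gradient(s));i=int(np.clip(dd.argmax(),1,hi-lo-2));w=dd[i-1:i+2];o.append((lo+i+(w[2]-w[0])/(2*(2*w[1]-w[0]-w[2])+1e-9),k)[::1 if axis=='u' else -1])
    l=cv2.fitLine((onplane(c,o,z)*1000).astype(np.float32),cv2.DIST_HUBER,0,.01,.01).ravel()
    print(axis,lo,hi,'pt',np.round(l[2:],1),'ang',round(np.degrees(np.arctan(l[1]/l[0])),2),'px',np.round(o[0],1),np.round(o[-1],1));return l
E
python3 - <<'E'
from h import *
c=dict(np.load('w2.npz'));P=fpts(c);print(P[225,280],P[170,245])
edge(c,'u',range(156,200),224,242,.033);edge(c,'u',range(156,200),325,342,.033);edge(c,'v',range(240,326),140,156,.033)
zt=P[225,280,2]
edge(c,'v',range(236,330),204,222,zt);edge(c,'u',range(225,250),216,232,zt);edge(c,'u',range(225,250),334,348,zt)
E
```

```text
[ 0.45111831 -0.17515705  0.14185659] [ 0.42209546 -0.16829693  0.03131002]
u 224 242 pt [ 412.  -170.3] ang -89.55 px [232.1 156. ] [231. 199.]
u 325 342 pt [ 493.2 -170. ] ang -88.98 px [333.4 156. ] [331.3 199. ]
v 140 156 pt [ 447.9 -149.1] ang 0.87 px [240. 147.] [325.  147.1]
v 204 222 pt [ 452.2 -169.7] ang 0.38 px [236.  213.8] [329. 215.]
u 216 232 pt [ 421.6 -183. ] ang 89.69 px [220.5 225. ] [221.8 249. ]
u 334 348 pt [ 483.2 -182.1] ang -75.49 px [341.9 225. ] [343.1 249. ]
```

```bash
python3 -m crank '{"steps":[[[0,0.04,-0.8],[0,0,0]],[[0,0,-0.8],[0,0,0]],[[0,0,-0.8],[0,0,0]],[[0,0,-0.8],[0,0,0]],[[0,0,-0.3],[0,0,0]],[[0,0,0],[0,0,0]],[[0,0,0],[0,0,0]],[[0,0,0],[0,0,0]]]}'
python3 -m crank '{"steps":[[[0,0,-0.1],[0,0,0]],[[0,0,-0.08],[0,0,0]],[[0,0,0],[0,0,0]],[[0,0,0],[0,0,0]],[[0,0,0],[0,0,0]]]}'
```

```text
time: 9.17
ee_pos: [0.4534, -0.2016, 0.0412]
eef_rot: [0.699, 0.715, 0.0, 0.001]
ft_force: [0.2, -0.1, -0.0]
width: 0.0619
grip_force: 14.9
time: 9.58
ee_pos: [0.4523, -0.2012, 0.0352]
eef_rot: [0.699, 0.715, 0.0, 0.0]
ft_force: [0.1, -0.1, -0.2]
width: 0.0618
grip_force: 14.9
```

```bash
python3 -m crank '{"steps":[[[0,0,-0.03],[0,0,0]],[[0,0,0],[0,0,0]],[[0,0,0],[0,0,0]]]}' |grep -E "pos|force"
python3 -m crank '{"steps":[[[0,0,0],[0,0,0]],[[0,0,0],[0,0,0]],[[0,0,0],[0,0,0]],[[0,0,0],[0,0,0]],[[0,0,0],[0,0,0]]]}' 76 15
python3 -m crank '{"steps":[[[0,0,0.3],[0,0,0]],[[0,0,0.6],[0,0,0]],[[0,0,1],[0,0,0]],[[0,0,1],[0,0,0]],[[0,0,1],[0,0,0]],[[0,0,1],[0,0,0]],[[0,0,1],[0,0,0]],[[0,0,1],[0,0,0]],[[0,0,1],[0,0,0]],[[0,0,1],[0,0,0]]]}'
python3 -m crank '{"steps":[[[0,0,1],[0,0,0]],[[0,0,0],[0,0,0]],[[0,0,0],[0,0,0]],[[0,0,0],[0,0,0]]]}' 87 | head -2
python3 - <<'E'
from h import *
c=shot('wrist','w3.png')
np.savez('w3.npz',**{k:np.array(v) for k,v in c.items()})
E
```

```text
ee_pos: [0.4523, -0.2012, 0.035]
ft_force: [-3.8, 0.8, 8.5]
grip_force: 15.0
time: 10.25
ee_pos: [0.4522, -0.2011, 0.0343]
eef_rot: [0.699, 0.715, 0.0, -0.0]
ft_force: [0.1, 1.0, 0.3]
width: 0.0756
grip_force: 0.0
time: 11.08
ee_pos: [0.452, -0.2008, 0.2587]
eef_rot: [0.699, 0.715, 0.0, 0.0]
ft_force: [0.9, -1.2, -0.3]
width: 0.0758
grip_force: 0.0
time: 11.42
ee_pos: [0.452, -0.201, 0.2815]
```

View pics/w3.png

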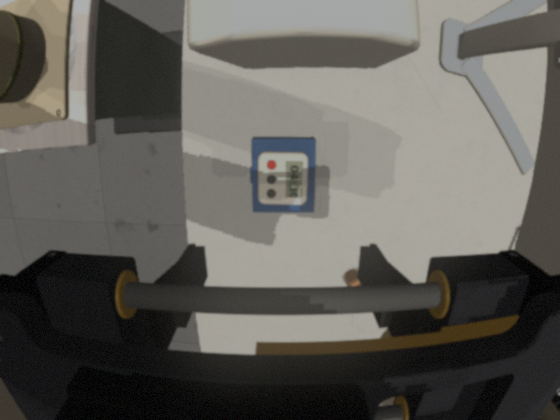

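The timer sits on the lid: u 258–309 on lid u 252–315.

Run:
```python
from h import *
c=dict(np.load('w3.npz'))
print('box');edge(c,'u',range(143,165),246,256,.033);edge(c,'u',range(143,200),311,320,.033);edge(c,'v',range(256,312),132,144,.033);edge(c,'v',range(256,312),206,218,.033)
print('timer');edge(c,'u',range(160,200),254,262,.05);edge(c,'u',range(160,200),304,313,.05);edge(c,'v',range(265,302),147,157,.05);edge(c,'v',range(265,302),200,208,.05)
```

```text
box
u 246 256 pt [ 411.7 -173.5] ang -88.73 px [251. 143.] [251.4 164. ]
u 311 320 pt [ 493.6 -193.5] ang -88.59 px [315.3 143. ] [314.2 199. ]
v 132 144 pt [ 454.9 -149.8] ang 0.87 px [256.  136.2] [311.  136.3]
v 206 218 pt [ 453.1 -249.2] ang 1.02 px [256.  211.8] [311.  211.9]
timer
u 254 262 pt [ 421.6 -198.8] ang -89.43 px [257.8 160. ] [258.2 199. ]
u 304 313 pt [ 482.4 -200.6] ang -89.87 px [307.4 160. ] [305.9 199. ]
v 147 157 pt [ 450.8 -168.1] ang 0.62 px [265. 152.] [301.  152.6]
v 200 208 pt [ 453.5 -233.6] ang -0.33 px [265.  203.5] [301.  204.3]
```

```bash
python3 -m crank '{"steps":[[[0,1,0],[0,0,0]],[[0,1,0],[0,0,0]],[[0,1,0],[0,0,0]],[[0,1,0],[0,0,0]],[[0,1,0],[0,0,0]],[[0,1,0],[0,0,0]],[[0,1,0],[0,0,0]],[[0,1,0],[0,0,0]],[[0,1,0],[0,0,0]],[[0,1,0],[0,0,0]]]}' 40 | head -2
python3 -m crank '{"steps":[[[0.5,1,0],[0,0,-0.2]],[[0.5,1,0],[0,0,-0.2]],[[0.5,1,0],[0,0,-0.2]],[[0.5,1,0],[0,0,-0.2]],[[0.5,1,0],[0,0,-0.2]],[[0.5,1,0],[0,0,-0.2]],[[0.5,1,0],[0,0,-0.2]],[[0.5,1,0],[0,0,-0.2]],[[0.5,1,0],[0,0,-0.2]],[[0.5,1,0],[0,0,-0.2]]]}' | head -2
python3 -m crank '{"steps":[[[0,1,0],[0,0,0]],[[0,0.7,0],[0,0,0]],[[0,0,-1],[0,0,0]],[[0,0,-1],[0,0,0]],[[0,0,-1],[0,0,0]],[[0,0,-1],[0,0,0]],[[0,0,0],[0,0,0]],[[0,0,0],[0,0,0]],[[0,0,0],[0,0,0]]]}'
python3 - <<'E'
from h import *
c=shot('wrist','w4.png')
np.savez('w4.npz',**{k:np.array(v) for k,v in c.items()})
E
```

```text
time: 12.3
ee_pos: [0.4515, 0.05, 0.2809]
time: 13.13
ee_pos: [0.5774, 0.2999, 0.2801]
time: 13.88
ee_pos: [0.5774, 0.3418, 0.183]
eef_rot: [0.759, 0.651, 0.0, -0.0]
ft_force: [0.2, 0.0, 0.8]
width: 0.0399
grip_force: 0.0
```

View pics/w4.png

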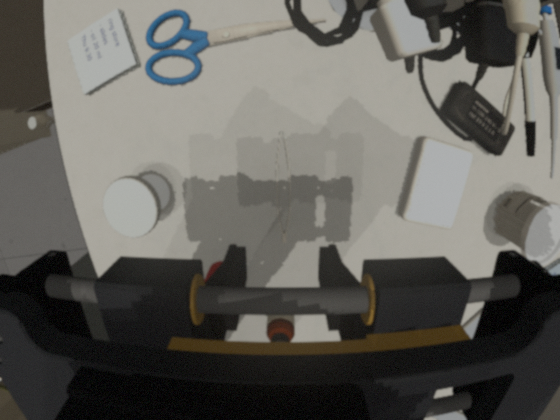

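The forceps run from about (281,131) to (284,236), lying in the gripper's shadow and lined up with the fingers.

Run:
```python
from h import *
c=dict(np.load('w4.npz'));im=c['pixels'];P=fpts(c);Z=P[...,2]
g=cv2.cvtColor(im,6).astype(float)
bg=cv2.medianBlur(im,11);df=np.abs(im.astype(int)-bg).max(2)
k=np.zeros(g.shape,bool);k[126:242,270:297]=True
a=k&(Z>.003)&(Z<.015)
for n,m in(('depth',a),('col',k&(df>18))):
    uv=np.argwhere(m)[:,::-1]
    if len(uv)<5: print(n,len(uv));continue
    p=onplane(c,uv,.006)*1000;print(n,len(p),cv2.minAreaRect(p.astype(np.float32)),uv.min(0),uv.max(0))
print(onplane(c,[[281,131],[284,236]],.006))
cv2.imwrite('pics/w4c.png',cv2.resize(im[120:250,250:320],None,fx=4,fy=4,interpolation=2)*1)
```

```text
depth 318 ((578.7626342773438, 342.424072265625), (121.80016326904297, 14.161532402038574), 81.6761703491211) [277 131] [290 241]
col 4
[[0.5854866  0.40300823]
 [0.57122592 0.2881179 ]]
```

View pics/w4c.png

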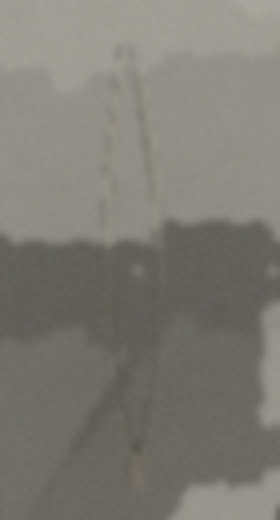

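The crop shows the forceps tip to tail. The depth mask puts the centre at (578.8,342.4), at 81.7°. I'll grasp there.

```bash
python3 -m crank '{"steps":[[[0.05,0.03,-1],[0,0,0]],[[0,0,-1],[0,0,0]],[[0,0,-1],[0,0,0]],[[0,0,-1],[0,0,0]],[[0,0,-1],[0,0,0]],[[0,0,-1],[0,0,0]],[[0,0,-0.5],[0,0,0]],[[0,0,0],[0,0,0]],[[0,0,0],[0,0,0]],[[0,0,0],[0,0,0]]]}' 36
python3 -m crank '{"steps":[[[0,0,-0.4],[0,0,0]],[[0,0,-0.28],[0,0,0]],[[0,0,0],[0,0,0]],[[0,0,0],[0,0,0]],[[0,0,0],[0,0,0]]]}'
```

```text
time: 14.77
ee_pos: [0.5795, 0.3431, 0.0216]
eef_rot: [0.759, 0.651, 0.001, 0.0]
ft_force: [0.1, 0.8, -0.6]
width: 0.0359
grip_force: 0.0
time: 15.18
ee_pos: [0.5785, 0.3422, 0.0024]
eef_rot: [0.759, 0.651, 0.0, -0.0]
ft_force: [-0.3, 0.2, 0.7]
width: 0.0355
grip_force: 0.0
```

```bash
python3 -m crank '{"steps":[[[0,0,0],[0,0,0]],[[0,0,0],[0,0,0]],[[0,0,0],[0,0,0]],[[0,0,0],[0,0,0]],[[0,0,0],[0,0,0]],[[0,0,0],[0,0,0]]]}' 5 20
python3 -m crank '{"steps":[[[0,0,0.5],[0,0,0]],[[0,0,1],[0,0,0]],[[0,0,1],[0,0,0]],[[0,0,1],[0,0,0]],[[0,0,1],[0,0,0]],[[0,0,1],[0,0,0]],[[0,0,1],[0,0,0]],[[0,0,1],[0,0,0]],[[0,0,1],[0,0,0]],[[0,0,1],[0,0,0]]]}'
```

```text
time: 15.68
ee_pos: [0.5785, 0.3422, 0.0025]
eef_rot: [0.759, 0.651, 0.0, 0.0]
ft_force: [-0.1, -0.8, 0.4]
width: 0.0145
grip_force: 20.0
time: 16.52
ee_pos: [0.5781, 0.3421, 0.2422]
eef_rot: [0.759, 0.651, 0.0, 0.0]
ft_force: [-0.3, 0.1, -0.3]
width: 0.0148
grip_force: 20.0
```

```bash
python3 -m crank '{"steps":[[[-0.5,-1,0.5],[0,0,-0.6]],[[-0.5,-1,0.5],[0,0,-0.6]],[[-0.5,-1,0],[0,0,-0.6]],[[-0.5,-1,0],[0,0,-0.6]],[[-0.5,-1,0],[0,0,-0.6]],[[-0.5,-1,0],[0,0,-0.6]],[[-0.5,-1,0],[0,0,-0.6]],[[-0.5,-1,0],[0,0,-0.6]],[[-0.5,-1,0],[0,0,-0.6]],[[-0.45,-1,0],[0,0,-0.6]]]}' | head -3
python3 -m crank '{"steps":[[[0,-1,0],[0,0,-0.6]],[[0,-1,0],[0,0,-0.6]],[[0,-1,0],[0,0,-0.6]],[[0,-1,0],[0,0,-0.6]],[[0,-1,0],[0,0,-0.6]],[[0,-1,0],[0,0,-0.6]],[[0,-1,0],[0,0,-0.6]],[[0,-1,0],[0,0,-0.6]],[[0,-1,0],[0,0,-0.6]],[[0,-1,0],[0,0,-0.6]]]}' | head -3
python3 -m crank '{"steps":[[[0,-1,0],[0,0,-0.8]],[[0,-1,0],[0,0,-0.8]],[[0,-1,0],[0,0,-0.8]],[[0,-1,0],[0,0,-0.8]],[[0,-1,0],[0,0,-0.8]],[[0,-1,-1],[0,0,0]],[[0,0,-1],[0,0,0]],[[0,0,-1],[0,0,0]],[[0,0,-1],[0,0,0]],[[0,0,-1],[0,0,0]]]}' | head -3
python3 -m crank '{"steps":[[[0,0,0],[0,0,0]],[[0,0,0],[0,0,0]],[[0,0,0],[0,0,0]]]}'
python3 - <<'E'
from h import *
c=shot('wrist','w5.png')
np.savez('w5.npz',**{k:np.array(v) for k,v in c.items()})
E
```

```text
time: 17.35
ee_pos: [0.4536, 0.0915, 0.2656]
eef_rot: [0.902, 0.432, 0.0, 0.0]
time: 18.18
ee_pos: [0.4547, -0.16, 0.265]
eef_rot: [0.983, 0.183, 0.0, 0.0]
time: 19.02
ee_pos: [0.4543, -0.309, 0.1383]
eef_rot: [1.0, 0.01, -0.0, -0.0]
time: 19.27
ee_pos: [0.4553, -0.3087, 0.1412]
eef_rot: [1.0, 0.011, 0.001, 0.0]
ft_force: [-0.0, -0.1, -0.1]
width: 0.0145
grip_force: 20.0
```

View pics/w5.png

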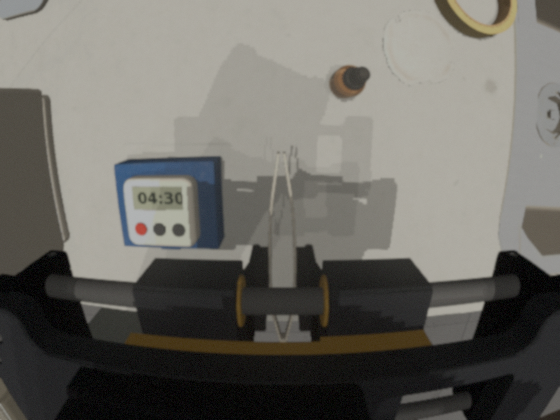

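The forceps are held parallel to the box, with the far end at (282,152) and the near end hidden.

Run:
```python
from h import *
c=dict(np.load('w5.npz'));P=fpts(c);Z=P[...,2]
k=np.zeros(Z.shape,bool);k[140:250,262:305]=True
m=k&(Z>.12)&(Z<.16);X=P[m]*1000;q=cv2.minAreaRect(X[:,:2].astype(np.float32));print(m.sum(),q,X[:,2].mean(),X[:,0].max(),np.argwhere(m)[:,0].min())
print(onplane(c,[[282,151]],.145))
edge(c,'v',range(150,205),152,164,.033)
edge(c,'u',range(170,235),217,228,.033);edge(c,'u',range(170,235),217,228,.0)
```

```text
637 ((489.8811950683594, -306.3657531738281), (52.3372802734375, 22.61271095275879), 5.575899124145508) 145.76584363071586 516.1482542710613 151
[[ 0.51679336 -0.30724086]]
v 152 164 pt [ 498.5 -222.1] ang -88.74 px [150. 158.] [204.  156.1]
u 217 228 pt [ 462.2 -256.3] ang 0.73 px [221.8 170. ] [223.9 234. ]
u 217 228 pt [ 453.3 -250.1] ang 0.72 px [221.8 170. ] [223.9 234. ]
```

```bash
python3 -m crank '{"steps":[[[0,0.04,-1],[0,0,0]],[[0,0,-1],[0,0,0]],[[0,0,-1],[0,0,0]],[[0,0,-1],[0,0,0]],[[0,0,-1],[0,0,0]],[[0,0,-0.3],[0,0,0]],[[0,0,0],[0,0,0]],[[0,0,0],[0,0,0]],[[0,0,0],[0,0,0]]]}'
python3 -m crank '{"steps":[[[0,0,-0.1],[0,0,0]],[[0,0,-0.1],[0,0,0]],[[0,0,0],[0,0,0]],[[0,0,0],[0,0,0]],[[0,0,0],[0,0,0]]]}'
```

```text
time: 20.07
ee_pos: [0.4561, -0.3077, 0.0094]
eef_rot: [1.0, 0.011, 0.001, 0.001]
ft_force: [0.5, 0.0, -0.2]
width: 0.0147
grip_force: 20.0
time: 20.48
ee_pos: [0.4548, -0.3069, 0.0025]
eef_rot: [1.0, 0.011, 0.0, 0.0]
ft_force: [-0.5, 0.3, 0.3]
width: 0.0144
grip_force: 20.0
```

```bash
python3 -m crank '{"steps":[[[0,-0.02,0],[0,0,0]],[[0,0,-0.01],[0,0,0]],[[0,0,0],[0,0,0]]]}' |grep -E "pos|ft"
python3 -m crank '{"steps":[[[0,0,0],[0,0,0]],[[0,0,0],[0,0,0]],[[0,0,0],[0,0,0]],[[0,0,0],[0,0,0]],[[0,0,0],[0,0,0]]]}' 30 20 |grep -E "pos|ft|width"
python3 -m crank '{"steps":[[[0,0,0.3],[0,0,0]],[[0,0,0.6],[0,0,0]],[[0,0,1],[0,0,0]],[[0,0,1],[0,0,0]],[[0,0,1],[0,0,0]],[[0,0,1],[0,0,0]],[[0,0,1],[0,0,0]],[[0,0,1],[0,0,0]],[[0,0,1],[0,0,0]],[[0,0,1],[0,0,0]]]}' |head -2
python3 -m crank '{"steps":[[[0,0,1],[0,0,0]],[[0,0,1],[0,0,0]],[[0,0,0],[0,0,0]],[[0,0,0],[0,0,0]],[[0,0,0],[0,0,0]]]}' 60 | head -2
python3 - <<'E'
from h import *
c=shot('wrist','w6.png')
np.savez('w6.npz',**{k:np.array(v) for k,v in c.items()})
P=fpts(c);Z=P[...,2]
m=(Z>.003)&(Z<.015)&(P[...,1]<-.285)&(P[...,1]>-.33)&(P[...,0]>.37)&(P[...,0]<.54)
n,l,s,_=cv2.connectedComponentsWithStats(m.astype(np.uint8),connectivity=8)
i=1+s[1:,4].argmax();uv=np.argwhere(l==i)[:,::-1];p=onplane(c,uv,.006)*1000
print(len(uv),cv2.minAreaRect(p.astype(np.float32)),s[i]); c=shot('top','t1.png')
E
```

```text
ee_pos: [0.4548, -0.3075, 0.0023]
ft_force: [-1.2, 0.5, 3.6]
ee_pos: [0.4547, -0.3073, 0.002]
ft_force: [-0.2, 0.0, -0.9]
width: 0.0293
time: 21.98
ee_pos: [0.4546, -0.3071, 0.2265]
time: 22.4
ee_pos: [0.4545, -0.3072, 0.2743]
214 ((454.0711975097656, -307.4941101074219), (123.85363006591797, 14.808782577514648), 1.5448276996612549) [277 127  12  91 214]
```

View pics/w6.png

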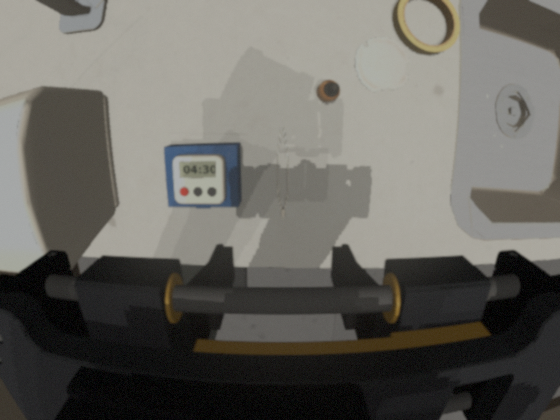

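The forceps lie at (454.1,-307.5), 1.5°, as wanted, and the oil bottle is untouched at (328,90). Next is the stain bottle.

```bash
python3 -m crank '{"steps":[[[0,1,0],[0,0,1]],[[0,1,0],[0,0,1]],[[0,1,0],[0,0,1]],[[0,1,0],[0,0,1]],[[0,1,0],[0,0,1]],[[0,1,0],[0,0,1]],[[0,1,0],[0,0,1]],[[0,1,0],[0,0,1]],[[0,1,0],[0,0,1]],[[0,1,0],[0,0,1]]]}' | head -3
python3 -m crank '{"steps":[[[0.38,1,0],[0,0,1]],[[0.38,1,0],[0,0,1]],[[0.38,1,0],[0,0,1]],[[0.38,1,0],[0,0,1]],[[0.38,1,0],[0,0,1]],[[0.38,1,0],[0,0,1]],[[0.38,1,0],[0,0,1]],[[0.38,1,0],[0,0,1]],[[0.38,1,0],[0,0,1]],[[0.38,0.65,0],[0,0,1]]]}' | head -3
python3 -m crank '{"steps":[[[0,0,-1],[0,0,0.7]],[[0,0,-1],[0,0,0]],[[0,0,-1],[0,0,0]],[[0,0,-1],[0,0,0]],[[0,0,0],[0,0,0]],[[0,0,0],[0,0,0]],[[0,0,0],[0,0,0]]]}'
python3 - <<'E'
from h import *
c=shot('wrist','w7.png')
np.savez('w7.npz',**{k:np.array(v) for k,v in c.items()})
E
```

```text
time: 23.33
ee_pos: [0.4541, -0.0562, 0.2738]
eef_rot: [0.901, 0.435, -0.001, -0.0]
time: 24.17
ee_pos: [0.5492, 0.1865, 0.2736]
eef_rot: [0.632, 0.775, -0.0, -0.001]
time: 24.75
ee_pos: [0.55, 0.1843, 0.1757]
eef_rot: [0.61, 0.792, 0.0, 0.0]
ft_force: [-0.4, -0.2, 1.3]
width: 0.0603
grip_force: 0.0
```

View pics/w7.png

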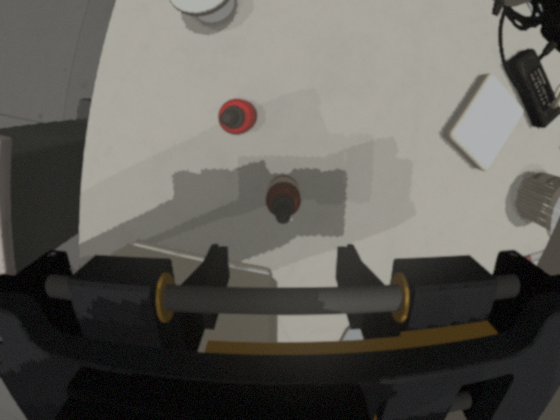

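The brown bottle is at (283,197) with its cap tip at (284,214), between the fingers. The red one at (237,116) is clear.

Run:
```python
from h import *
c=dict(np.load('w7.npz'));P=fpts(c);Z=P[...,2]
k=np.zeros(Z.shape,bool);k[170:230,260:310]=True
b=P[k&(Z>.008)&(Z<.058)];print('body',b.min(0).round(4),b.max(0).round(4))
cap=P[k&(Z>.09)&(Z<.112)];print('tip',len(cap),cap.mean(0).round(4))
o=c['T'][:3,3];print(o)
# shoulder outline in tangential direction; near-surface radius 17 along view
b=P[k&(Z>.015)&(Z<.055)][:,:2]*1000
A=np.c_[2*b,np.ones(len(b))];s=np.linalg.lstsq(A,(b**2).sum(1),rcond=None)[0];print('circle',s[:2],np.sqrt(s[2]+s[0]**2+s[1]**2))
```

```text
body [0.5346 0.1683 0.008 ] [0.5671 0.2012 0.0578]
tip 209 [0.5501 0.1867 0.0975]
[0.52927751 0.26159645 0.33739642]
circle [550.70904032 185.59609485] 13.804064026543008
```

```bash
python3 -m crank '{"steps":[[[0.02,0.03,-1],[0,0,0]],[[0,0,-1],[0,0,0]],[[0,0,-1],[0,0,0]],[[0,0,-1],[0,0,0]],[[0,0,-1],[0,0,0]],[[0,0,-0.9],[0,0,0]],[[0,0,0],[0,0,0]],[[0,0,0],[0,0,0]],[[0,0,0],[0,0,0]]]}'
python3 -m crank '{"steps":[[[0,0,0],[0,0,0]],[[0,0,0],[0,0,0]],[[0,0,0],[0,0,0]],[[0,0,0],[0,0,0]],[[0,0,0],[0,0,0]],[[0,0,0],[0,0,0]]]}' 20 15
python3 -m crank '{"steps":[[[0,0,0.5],[0,0,0]],[[0,0,1],[0,0,0]],[[0,0,1],[0,0,0]],[[0,0,1],[0,0,0]],[[0,0,1],[0,0,0]],[[0,0,1],[0,0,0]],[[0,0,1],[0,0,0]],[[0,0,1],[0,0,0]],[[0,0,1],[0,0,0]],[[0,0,1],[0,0,0]]]}'
```

```text
time: 25.55
ee_pos: [0.5515, 0.1853, 0.0293]
eef_rot: [0.61, 0.792, 0.001, 0.001]
ft_force: [0.6, -0.1, 1.0]
width: 0.0599
grip_force: 0.0
time: 26.05
ee_pos: [0.5504, 0.1846, 0.0273]
eef_rot: [0.61, 0.792, 0.0, 0.0]
ft_force: [0.2, -0.1, 1.8]
width: 0.0321
grip_force: 15.0
time: 26.88
ee_pos: [0.5497, 0.1848, 0.2668]
eef_rot: [0.61, 0.792, 0.0, 0.0]
ft_force: [1.1, -0.5, -0.3]
width: 0.0316
grip_force: 15.0
```

```bash
python3 -m crank '{"steps":[[[-0.38,-1,0.5],[0,0,-1]],[[-0.38,-1,0],[0,0,-1]],[[-0.38,-1,0],[0,0,-1]],[[-0.38,-1,0],[0,0,-1]],[[-0.38,-1,0],[0,0,-1]],[[-0.38,-1,0],[0,0,-1]],[[-0.38,-1,0],[0,0,-1]],[[-0.38,-1,0],[0,0,-1]],[[-0.38,-1,0],[0,0,-1]],[[-0.33,-1,0],[0,0,-1]]]}' | head -3
python3 -m crank '{"steps":[[[0,-1,0],[0,0,-1]],[[0,-1,0],[0,0,-1]],[[0,-1,0],[0,0,-1]],[[0,-1,0],[0,0,-1]],[[0,-1,0],[0,0,-1]],[[0,-1,0],[0,0,-1]],[[0,-1,0],[0,0,-1]],[[0,-1,0],[0,0,-1]],[[0,-1,0],[0,0,-1]],[[0,-1,0],[0,0,-1]]]}' | head -3
python3 -m crank '{"steps":[[[0,-1,0],[0,0,-0.7]],[[0,-0.87,0],[0,0,0]],[[0,0,-1],[0,0,0]],[[0,0,-1],[0,0,0]],[[0,0,-1],[0,0,0]],[[0,0,-1],[0,0,0]],[[0,0,-1],[0,0,0]],[[0,0,0],[0,0,0]],[[0,0,0],[0,0,0]],[[0,0,0],[0,0,0]]]}'
python3 - <<'E'
from h import *
c=shot('wrist','w8.png')
np.savez('w8.npz',**{k:np.array(v) for k,v in c.items()})
P=fpts(c);Z=P[...,2];print(np.round(P[150:300:10,283],3).tolist())
E
```

```text
time: 27.72
ee_pos: [0.4556, -0.0659, 0.278]
eef_rot: [0.889, 0.459, 0.0, 0.0]
time: 28.55
ee_pos: [0.4564, -0.316, 0.2779]
eef_rot: [0.999, 0.04, 0.0, 0.0]
time: 29.38
ee_pos: [0.4573, -0.3624, 0.1541]
eef_rot: [1.0, 0.011, 0.001, 0.001]
ft_force: [0.2, 1.1, 0.4]
width: 0.0321
grip_force: 15.0
[[0.501, -0.362, -0.001], [0.492, -0.362, -0.001], [0.482, -0.363, 0.001], [0.471, -0.363, -0.001], [0.461, -0.363, -0.002], [0.451, -0.363, -0.002], [0.44, -0.364, -0.001], [0.43, -0.364, 0.001], [0.473, -0.362, 0.145], [0.474, -0.362, 0.161], [0.473, -0.362, 0.172], [0.47, -0.362, 0.178], [0.466, -0.362, 0.18], [0.467, -0.362, 0.191], [0.49, -0.362, 0.237]]
```

View pics/w8.png

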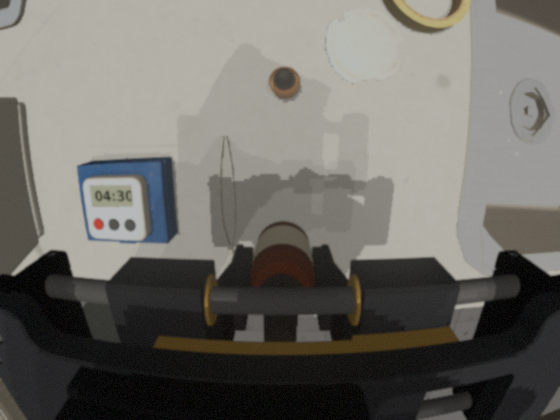

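The bottle is upright in the grip at (283,250), right of the forceps (225,190). I'll lower it.

```bash
python3 -m crank '{"steps":[[[-0.02,0.01,-1],[0,0,0]],[[0,0,-1],[0,0,0]],[[0,0,-1],[0,0,0]],[[0,0,-1],[0,0,0]],[[0,0,-0.6],[0,0,0]],[[0,0,-0.2],[0,0,0]],[[0,0,0],[0,0,0]],[[0,0,0],[0,0,0]],[[0,0,0],[0,0,0]]]}'
python3 -m crank '{"steps":[[[0,0,-0.06],[0,0,0]],[[0,0,-0.06],[0,0,0]],[[0,0,0],[0,0,0]],[[0,0,0],[0,0,0]],[[0,0,0],[0,0,0]]]}'
```

```text
time: 30.18
ee_pos: [0.4571, -0.3627, 0.0341]
eef_rot: [1.0, 0.011, 0.001, 0.001]
ft_force: [-0.6, 0.2, -0.8]
width: 0.0321
grip_force: 15.0
time: 30.6
ee_pos: [0.456, -0.3619, 0.0292]
eef_rot: [1.0, 0.011, 0.0, 0.0]
ft_force: [0.0, -0.4, 0.2]
width: 0.0319
grip_force: 15.0
```

```bash
python3 -m crank '{"steps":[[[0,0,-0.05],[0,0,0]],[[0,0,-0.03],[0,0,0]],[[0,0,0],[0,0,0]],[[0,0,0],[0,0,0]],[[0,0,0],[0,0,0]]]}' |grep -E "pos|ft"
python3 -m crank '{"steps":[[[0,0,0],[0,0,0]],[[0,0,0],[0,0,0]],[[0,0,0],[0,0,0]],[[0,0,0],[0,0,0]],[[0,0,0],[0,0,0]]]}' 46 15 |grep -E "pos|ft|width"
python3 -m crank '{"steps":[[[0,0,0.3],[0,0,0]],[[0,0,0.6],[0,0,0]],[[0,0,1],[0,0,0]],[[0,0,1],[0,0,0]],[[0,0,1],[0,0,0]],[[0,0,1],[0,0,0]],[[0,0,1],[0,0,0]],[[0,0,1],[0,0,0]],[[0,0,1],[0,0,0]],[[0,0,1],[0,0,0]]]}' |head -2
python3 -m crank '{"steps":[[[0,0,1],[0,0,0]],[[0,0,0],[0,0,0]],[[0,0,0],[0,0,0]],[[0,0,0],[0,0,0]]]}' 87 | head -2
python3 - <<'E'
from h import *
c=shot('wrist','w9.png')
np.savez('w9.npz',**{k:np.array(v) for k,v in c.items()})
P=fpts(c);Z=P[...,2]
def near(x,y,r,z0,z1): return (np.hypot(P[...,0]-x,P[...,1]-y)<r)&(Z>z0)&(Z<z1)
b=P[near(.456,-.362,.03,.01,.058)];print('bottle',len(b),b.min(0).round(4),b.max(0).round(4))
t=P[near(.456,-.362,.03,.09,.115)];print('tip',len(t),t.mean(0).round(4) if len(t) else '')
b=P[near(.454,-.3075,.07,.003,.012)];b=b[abs(b[:,1]+.3075)<.02];print('forceps',len(b),cv2.minAreaRect((b[:,:2]*1000).astype(np.float32)))
b=P[near(.565,-.36,.03,.01,.1)];print('oil',b.min(0).round(4),b.max(0).round(4))
E
```

```text
ee_pos: [0.4561, -0.3619, 0.0273]
ft_force: [0.5, 0.6, 3.5]
ee_pos: [0.4559, -0.3618, 0.0269]
ft_force: [0.3, 0.5, -0.4]
width: 0.0456
time: 32.27
ee_pos: [0.4559, -0.3616, 0.2515]
time: 32.6
ee_pos: [0.4558, -0.3617, 0.2743]
bottle 402 [ 0.44   -0.3789  0.0102] [ 0.4718 -0.3465  0.0579]
tip 112 [ 0.4571 -0.3621  0.0976]
forceps 273 ((453.6908874511719, -307.37445068359375), (122.76345825195312, 15.431818008422852), 2.560828447341919)
oil [ 0.5518 -0.3746  0.0114] [ 0.5779 -0.3491  0.0873]
```

The bottle stands at (456,-362.5), with the forceps and oil bottle undisturbed. The cup is last.

```bash
python3 -m crank '{"steps":[[[0,1,0],[0,0,0]],[[0,1,0],[0,0,0]],[[0,1,0],[0,0,0]],[[0,1,0],[0,0,0]],[[0,1,0],[0,0,0]],[[0,1,0],[0,0,0]],[[0,1,0],[0,0,0]],[[0,1,0],[0,0,0]],[[0,1,0],[0,0,0]],[[0,1,0],[0,0,0]]]}' | head -3
python3 -m crank '{"steps":[[[0,1,0],[0,0,0.5]],[[0,1,0],[0,0,0.5]],[[0,1,0],[0,0,0.5]],[[0,1,0],[0,0,0.5]],[[0,1,0],[0,0,0.5]],[[0,1,0],[0,0,0.5]],[[0,1,0],[0,0,0.5]],[[0,1,0],[0,0,0.5]],[[0,1,0],[0,0,0.5]],[[0,1,0],[0,0,0.5]]]}' | head -3
python3 -m crank '{"steps":[[[-0.2,1,0],[0,0,0.5]],[[-0.2,1,0],[0,0,0.5]],[[-0.2,1,0],[0,0,0.5]],[[-0.2,1,0],[0,0,0.5]],[[-0.25,1,0],[0,0,0.5]],[[0,1,0],[0,0,0.5]],[[0,1,0],[0,0,0.5]],[[0,1,0],[0,0,0.5]],[[0,0.87,0],[0,0,0]],[[0,0,-1],[0,0,0]]]}' | head -3
python3 -m crank '{"steps":[[[0,0,-1],[0,0,0]],[[0,0,-1],[0,0,0]],[[0,0,0],[0,0,0]],[[0,0,0],[0,0,0]],[[0,0,0],[0,0,0]]]}'
python3 - <<'E'
from h import *
c=shot('wrist','w10.png')
P=fpts(c);Z=P[...,2]
m=(np.hypot(P[...,0]-.43,P[...,1]-.36)<.045)&(Z>.06)&(Z<.075)
p=P[m][:,:2]*1000;print(m.sum(),cv2.minEnclosingCircle(p.astype(np.float32)),cv2.minAreaRect(p.astype(np.float32)),P[m].mean(0))
E
```

```text
time: 33.48
ee_pos: [0.4552, -0.1106, 0.2735]
eef_rot: [1.0, 0.011, -0.001, -0.0]
time: 34.32
ee_pos: [0.4554, 0.14, 0.2743]
eef_rot: [0.973, 0.23, -0.0, 0.0]
time: 35.15
ee_pos: [0.4283, 0.3663, 0.2524]
eef_rot: [0.918, 0.397, 0.002, -0.002]
time: 35.57
ee_pos: [0.4298, 0.3606, 0.2009]
eef_rot: [0.919, 0.394, 0.001, -0.0]
ft_force: [1.1, 0.2, 0.8]
width: 0.0871
grip_force: 0.0
3139 ((429.734130859375, 360.5474853515625), 31.0032901763916) ((429.6278381347656, 360.8292236328125), (60.688323974609375, 60.26875305175781), 78.26915740966797) [0.43029086 0.36142278 0.06637528]
```

```bash
python3 -m crank '{"steps":[[[0,0,-1],[0,0,0]],[[0,0,-1],[0,0,0]],[[0,0,-1],[0,0,0]],[[0,0,-1],[0,0,0]],[[0,0,-1],[0,0,0]],[[0,0,-1],[0,0,0]],[[0,0,-0.35],[0,0,0]],[[0,0,0],[0,0,0]],[[0,0,0],[0,0,0]],[[0,0,0],[0,0,0]]]}'
python3 -m crank '{"steps":[[[0,0,0],[0,0,0]],[[0,0,0],[0,0,0]],[[0,0,0],[0,0,0]],[[0,0,0],[0,0,0]],[[0,0,0],[0,0,0]],[[0,0,0],[0,0,0]]]}' 45 15
python3 -m crank '{"steps":[[[0,0,0.5],[0,0,0]],[[0,0,1],[0,0,0]],[[0,0,1],[0,0,0]],[[0,0,1],[0,0,0]],[[0,0,1],[0,0,0]],[[0,0,1],[0,0,0]],[[0,0,1],[0,0,0]],[[0,0,1],[0,0,0]],[[0,0,1],[0,0,0]],[[0,0,1],[0,0,0]]]}'
```

```text
time: 36.45
ee_pos: [0.4307, 0.3609, 0.0429]
eef_rot: [0.92, 0.393, 0.001, -0.0]
ft_force: [-0.6, -0.6, -0.1]
width: 0.0869
grip_force: 0.0
time: 36.95
ee_pos: [0.4298, 0.3599, 0.041]
eef_rot: [0.92, 0.393, 0.0, 0.0]
ft_force: [0.7, 0.3, 1.0]
width: 0.0615
grip_force: 15.0
time: 37.78
ee_pos: [0.4291, 0.3599, 0.2805]
eef_rot: [0.919, 0.393, 0.0, 0.0]
ft_force: [0.3, -0.5, -0.8]
width: 0.0615
grip_force: 15.0
```

```bash
python3 -m crank '{"steps":[[[0,-1,0.5],[0,0,0]],[[0,-1,0.5],[0,0,0]],[[0,-1,0],[0,0,-0.5]],[[0,-1,0],[0,0,-0.5]],[[0,-1,0],[0,0,-0.5]],[[0,-1,0],[0,0,-0.5]],[[0,-1,0],[0,0,-0.5]],[[0,-1,0],[0,0,-0.5]],[[0,-1,0],[0,0,-0.5]],[[0,-1,0],[0,0,-0.5]]]}' | head -3
python3 -m crank '{"steps":[[[0,-1,0],[0,0,-0.5]],[[0,-1,0],[0,0,-0.5]],[[0,-1,0],[0,0,-0.5]],[[0,-1,0],[0,0,-0.5]],[[0,-1,0],[0,0,-0.5]],[[0,-1,0],[0,0,-0.5]],[[0,-1,0],[0,0,-0.5]],[[0,-1,0],[0,0,-0.5]],[[0,-1,0],[0,0,-0.5]],[[0,-1,0],[0,0,-0.5]]]}' | head -3
python3 -m crank '{"steps":[[[0.5,-1,0],[0,0,0]],[[0.5,-1,0],[0,0,0]],[[0.5,-0.36,0],[0,0,0]],[[0.5,0,0],[0,0,0]],[[0.5,0,0],[0,0,0]],[[0.5,0,0],[0,0,0]],[[0.5,0,0],[0,0,0]],[[0.5,0,0],[0,0,0]],[[0.5,0,0],[0,0,0]],[[0.55,0,0],[0,0,0]]]}' | head -3
python3 -m crank '{"steps":[[[0,0,-1],[0,0,0]],[[0,0,-1],[0,0,0]],[[0,0,-1],[0,0,0]],[[0,0,-1],[0,0,0]],[[0,0,-1],[0,0,0]],[[0,0,0],[0,0,0]],[[0,0,0],[0,0,0]],[[0,0,0],[0,0,0]]]}'
python3 - <<'E'
from h import *
c=shot('wrist','w11.png');np.savez('w11.npz',**{k:np.array(v) for k,v in c.items()});d=shot('scene','s11.png')
cv2.imwrite('pics/both.png',np.hstack([cv2.resize(c['pixels'],(400,300)),cv2.resize(d['pixels'],(400,300))]))
E
```

```text
time: 38.62
ee_pos: [0.4292, 0.1092, 0.3041]
eef_rot: [0.974, 0.227, 0.0, 0.0]
time: 39.45
ee_pos: [0.4296, -0.1418, 0.3037]
eef_rot: [1.0, 0.01, 0.0, 0.0]
time: 40.28
ee_pos: [0.5565, -0.2003, 0.303]
eef_rot: [1.0, 0.01, -0.0, -0.0]
time: 40.95
ee_pos: [0.5567, -0.1997, 0.1798]
eef_rot: [1.0, 0.011, 0.001, 0.0]
ft_force: [-0.4, 0.5, 0.8]
width: 0.0616
grip_force: 15.0
```

View pics/both.png

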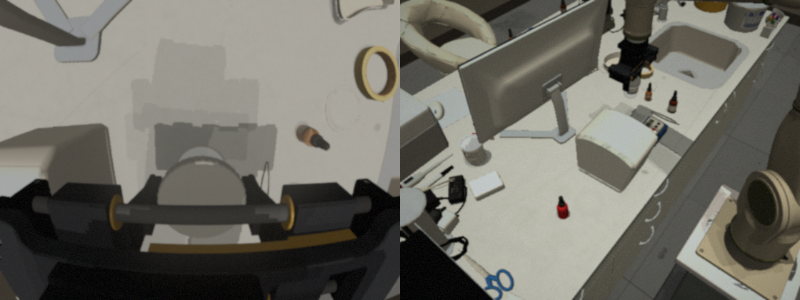

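The left panel shows the cup upright in the grip at (200,190), clear of the oil bottle (312,137) and the dispenser. I'll lower it.

```bash
python3 -m crank '{"steps":[[[0,0.02,-1],[0,0,0]],[[0,0,-1],[0,0,0]],[[0,0,-1],[0,0,0]],[[0,0,-1],[0,0,0]],[[0,0,-0.9],[0,0,0]],[[0,0,-0.4],[0,0,0]],[[0,0,0],[0,0,0]],[[0,0,0],[0,0,0]],[[0,0,0],[0,0,0]]]}'
python3 -m crank '{"steps":[[[0,0,-0.06],[0,0,0]],[[0,0,-0.06],[0,0,0]],[[0,0,0],[0,0,0]],[[0,0,0],[0,0,0]],[[0,0,0],[0,0,0]]]}'
```

```text
time: 41.8
ee_pos: [0.5573, -0.1989, 0.0478]
eef_rot: [1.0, 0.011, 0.001, 0.001]
ft_force: [1.0, -0.9, -0.6]
width: 0.0613
grip_force: 15.0
time: 42.22
ee_pos: [0.5561, -0.1987, 0.043]
eef_rot: [1.0, 0.011, 0.0, 0.0]
ft_force: [0.6, -1.2, -1.2]
width: 0.0612
grip_force: 15.0
```

```bash
python3 -m crank '{"steps":[[[0,0,-0.05],[0,0,0]],[[0,0,-0.03],[0,0,0]],[[0,0,0],[0,0,0]],[[0,0,0],[0,0,0]],[[0,0,0],[0,0,0]]]}' |grep -E "pos|ft"
python3 -m crank '{"steps":[[[0,0,0],[0,0,0]],[[0,0,0],[0,0,0]],[[0,0,0],[0,0,0]],[[0,0,0],[0,0,0]],[[0,0,0],[0,0,0]]]}' 76 15 |grep -E "pos|ft|width"
python3 -m crank '{"steps":[[[0,0,0.3],[0,0,0]],[[0,0,0.6],[0,0,0]],[[0,0,1],[0,0,0]],[[0,0,1],[0,0,0]],[[0,0,1],[0,0,0]],[[0,0,1],[0,0,0]],[[0,0,1],[0,0,0]],[[0,0,1],[0,0,0]],[[0,0,1],[0,0,0]],[[0,0,1],[0,0,0]]]}' |head -2
python3 -m crank '{"steps":[[[-1,-0.3,0.3],[0,0,0]],[[-1,-0.3,0.3],[0,0,0]],[[-1,-0.3,0.3],[0,0,0]],[[-1,-0.3,0.3],[0,0,0]],[[-1,-0.3,0.3],[0,0,0]],[[0,0,0],[0,0,0]],[[0,0,0],[0,0,0]],[[0,0,0],[0,0,0]]]}' | head -2
python3 - <<'E'
from h import *
c=shot('wrist','w12.png');np.savez('w12.npz',**{k:np.array(v) for k,v in c.items()})
P=fpts(c);Z=P[...,2]
def near(x,y,r,z0,z1): return (np.hypot(P[...,0]-x,P[...,1]-y)<r)&(Z>z0)&(Z<z1)
p=P[near(.556,-.199,.045,.06,.075)];print('cup',cv2.minEnclosingCircle((p[:,:2]*1000).astype(np.float32)),p[:,2].mean())
b=P[near(.456,-.362,.03,.01,.058)];print('bottle',b.min(0).round(4),b.max(0).round(4))
b=P[near(.454,-.3075,.07,.003,.012)];b=b[abs(b[:,1]+.3075)<.02];print('forceps',cv2.minAreaRect((b[:,:2]*1000).astype(np.float32)))
b=P[near(.565,-.36,.03,.01,.1)];print('oil',b.min(0).round(4),b.max(0).round(4))
E
```

```text
ee_pos: [0.5562, -0.1986, 0.041]
ft_force: [0.5, 0.4, 3.7]
ee_pos: [0.5559, -0.1986, 0.0407]
ft_force: [-0.5, 0.2, 0.5]
width: 0.0753
time: 43.88
ee_pos: [0.5558, -0.1984, 0.2653]
time: 44.55
ee_pos: [0.4314, -0.2357, 0.3012]
cup ((556.3143920898438, -197.34304809570312), 31.171072006225586) 0.06637562514469995
bottle [ 0.4396 -0.3782  0.01  ] [ 0.4724 -0.3446  0.0571]
forceps ((454.4131774902344, -306.929931640625), (122.91056823730469, 15.671045303344727), 2.7824721336364746)
oil [ 0.5515 -0.3736  0.0107] [ 0.5785 -0.3475  0.0866]
```

View pics/w12.png

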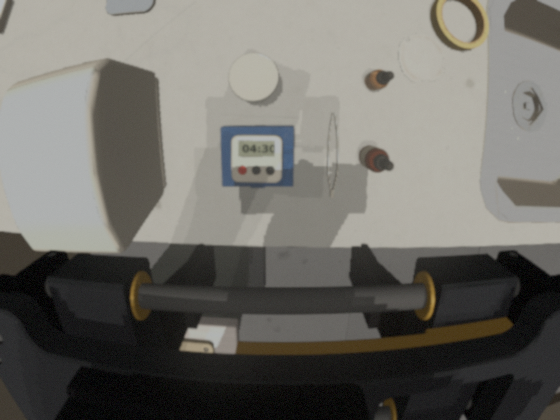

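The picture shows the finished layout: timer on the lid (257,157), cup behind (254,78), forceps (332,153), bottle beyond them (377,158) and the oil bottle still in place (378,80). The arm is clear, so I'm handing in.

```bash
python3 -c "
from bench import ticket;print(ticket.close_job())"
```

```text
the job is handed in; nothing more can be done
None
```

The staining station is set out and handed in at about 45 s of the 128 s: timer, forceps, stain bottle and cup, placed in that order, measured within about 2 mm of their targets, and the small dropper bottle was left where it stood.

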